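# Put the good samples away in the jar tray

## Task

Put the three good sample jars away in the grey tray: the small cream jar into the well of the cream block, the brown jar with the black cap into the brown block, and the white jar with the blue cap into the blue block, each standing upright on the bottom of its well. The two look-alike jars with red caps are rejects: leave them standing where they are.

Things in the scene. Friction and masses are not known exactly. Their poses are not given: they have to be found in the camera images.
- jar_small: Good sample: small cream-coloured sample jar with a cream cap, a loose upright round jar, body 34 mm across, 61 mm tall in all; its cap, 31 mm across, takes up the height from 49 mm to the top. Origin: centre of its underside, z up. Cap and body can both be gripped from above. It belongs in the cream block.
- jar_amber: Good sample: brown (amber) sample jar with a black cap, a loose upright round jar, body 50 mm across, 89 mm tall in all; its cap, 46 mm across, takes up the height from 72 mm to the top. Origin: centre of its underside, z up. Cap and body can both be gripped from above. It belongs in the brown block.
- jar_white: Good sample: white sample jar with a blue cap, a loose upright round jar, body 58 mm across, 71 mm tall in all; its cap, 53 mm across, takes up the height from 57 mm to the top. Origin: centre of its underside, z up. Cap and body can both be gripped from above. It belongs in the blue block.
- reject_amber: Rejected sample: the same jar as jar_amber (with a brown body, 50 mm across, 90 mm tall) but with a red cap 48 mm across. Origin: centre of its underside. It stands loose on the worktop and stays there.
- reject_white: Rejected sample: the same jar as jar_white (with a white body, 58 mm across, 72 mm tall) but with a red cap 56 mm across. Origin: centre of its underside. It stands loose on the worktop and stays there.
- block_cream: Cream square block, 86 x 86 x 34 mm, fixed in the grey tray, with one round well, 50 mm across and 16 mm deep, in the middle of its top. Origin: centre of its underside, 5 mm above the worktop; so the block's top is 34 mm and the well's floor 18 mm above the origin. z up, x and y along its sides; its y runs along the tray. The well takes the jar jar_small.
- block_brown: Brown square block, 86 x 86 x 34 mm, fixed in the grey tray, with one round well, 66 mm across and 28 mm deep, in the middle of its top. Origin: centre of its underside, 5 mm above the worktop; so the block's top is 34 mm and the well's floor 6 mm above the origin. z up, x and y along its sides; its y runs along the tray. The well takes the jar jar_amber.
- block_blue: Blue square block, 86 x 86 x 34 mm, fixed in the grey tray, with one round well, 74 mm across and 22 mm deep, in the middle of its top. Origin: centre of its underside, 5 mm above the worktop; so the block's top is 34 mm and the well's floor 12 mm above the origin. z up, x and y along its sides; its y runs along the tray. The well takes the jar jar_white.
- tray: Low grey tray, 104 x 280 x 18 mm (310 mm with its end handles), fixed; origin: centre of its underside. It holds the three blocks in a row along its y axis, 88 mm apart, in any order. The room: a wall 0.55 m straight ahead of the robot and a window sill 0.1 m behind the tray, so swing across drawn in towards the robot; a socket strip, 74 mm tall with plugs, lies straight ahead.
There are look-alikes about, which are no part of the job. Of the things shaped like the jar_small, the cream one is meant.

How it is judged:
By the outcome, as a careful person would: the job done as asked, in the order asked, and still so for the second after the job is handed in, with the robot touching nothing.
It also fails if it takes over 102 s, if anything falls off the work surface, if the arm or the gripper's body presses on something with over 40 N, if the wrist force passes 120 N, or if a joint passes its speed limit or range.

## Robot

A 6-joint arm with a two-finger parallel gripper is mounted at the origin on the work surface; the furniture and walls round the work are solid. World frame = base frame: x ahead of the robot, y to its left, z up, the work surface at z = 0. Lengths are in m, angles in rad, forces in N, time in s.
With the tool pointing down it reaches from about 0.275 to 0.75 m from the base axis. Payload 10.2 kg.
Tool frame: the origin (TCP) lies at the very end of the fingers, on their centre line; the grasp point (between the pads) lies 19 mm behind it; z points along the fingers, y is the line along which they close (so a half turn about z gives the same grasp; the last joint's range is limited). The gripper opens to 85 mm and grips with 20 to 120 N. Pads are 22 mm wide; open, the fingers measure 114 mm over their backs; the gripper's body (76 mm by 85 mm) begins 54 mm behind the grasp point. The pads swing forward as they close: fully open they stand 13 mm farther back than shut.
Start: joints at [0.877, 0.313, 1.498, -0, 1.331, -0.223], TCP at [0.238, 0.468, 0.231] pointing down, gripper open.
Joint ranges: [-2.94, 2.94], [-0.97, 2.17], [0.19, 2.56], [-1.23, 4.37], [0.02, 3.11], [-2.88, 2.88]. Speed limits (rad/s): [2.39, 2.39, 3.01, 3.14, 3.14, 3.14].

## Interface

Orientations are given as a unit quaternion [w, x, y, z].
In Python, from cell import read_state, get_image, order, finder gives the robot as it stands. The module is installed in compiled form; this text tells all that it offers.
- The arm moves only by the shell command python3 -m inch 'ROWS' [FORCE]. ROWS is JSON, a list of rows, each a list of 7 numbers: the turn, a rotation vector about the tool's x, y, z in units of 5 degrees (1.0 is 5 degrees), then the shift along the tool's x, y, z in units of 25 mm (1.0 is 25 mm), then the opening, from 0 (shut) to 1 (fully open). A call has 1 to 12 rows; each row shifts and turns the commanded pose from where the row before left it, along the tool's axes as they then stand; what a row does not reach is not made up. A row lasts 1/12 s, in which the tool goes at most 41.7 mm and 7.16 degrees, less where a joint would pass 70% of its speed; a pose out of reach is approached as far as the arm can. A call with a number of a shift or a turn outside -1 to 1 is refused whole. A call with a gripper value outside its range is refused whole. The fingers move at their own pace and stop on an object; FORCE is the grip in N (left out, the last holds). Time passes only in rows, so rows that do not move let the fingers close. It gives the time, the measured TCP pose, the force, the opening and the grip force at its end, in the units of the state.
- read_state(): the state, without advancing time (a new reading comes with each control period).
- get_image(name): name is "side" or "top" or "wrist"; returns a dict with "img" (400x640x3 uint8, blue, green, red), "fx", "fy", "cx", "cy" (pixels), "rvec" (rotation vector, rad) and "tvec" (3), from world to camera coordinates, as OpenCV has them. Camera axes: x right, y down, z forward; pixel columns grow to the right and rows downward; lengths in m; the calibration is good to about 2 mm. A picture is of the moment at which its call begins. There is no depth.
- order.job_done(): hands the job in; it is judged then, once.
Trained networks look in a picture, given as the dict that the camera call returned (one of the last four; its "shot" number tells which), for a name from the list of things; names that differ only in an ending like _2 or _b are one class to them, and where a whole thing is asked for, a point or a joint stands for the part that bears it (a point fixed in the world has none). Each returns a list of dicts, best first, with "confidence" (0 to 1); they miss things now and then, are a little off and sometimes report something else, mostly with a low value. They report only what shows in the picture. A call takes as long as a camera call. They do not tell look-alikes from the thing itself.
- finder.spot_in(picture, label): "location" ([x, y, z] in m, in world coordinates, good to about 4 mm: the middle of the surface that is visible of it).
- finder.cut_out(picture, label): "mask" (400x640 bool, what is visible of it).
The state is a dict: "clock": time; "qpos": joint angles; "qd": joint speeds; "effort": joint torques, N m; "position": TCP position; "ee_rot": TCP orientation; "ft_force": force on the tool from outside, world axes, zero at the start; "wrist_torque": the same for the moment, N m; "finger_gap": opening from 0.0 (shut) to 1.0 (fully open); "gripper_force": force on a finger pad.
Only numpy, scipy, OpenCV 4.12 (cv2) and the standard library are available. Lean on these libraries where they do the work, as an engineer would, in place of code of your own. Each camera call takes 0.05 s, during which the arm holds its last target. There are 200 camera calls.

## Working session

There is one attempt and no reset: what is moved stays moved. The work goes in short steps, Python scripts to look and compute and a shell command to move; the robot and the scene stay as the last step left them, time stands still between calls to the robot, and variables do not carry over. Pictures are saved under pics/ and viewed, at most 14 in all, crops included, and the job is handed in when it is done.

```bash
mkdir -p pics; cat > h.py <<'E'
import numpy as np,cv2
from cell import read_state,get_image,order,finder
def P(pic):
    R=cv2.Rodrigues(np.array(pic["rvec"],float))[0];t=np.array(pic["tvec"],float).reshape(3)
    K=np.array([[pic["fx"],0,pic["cx"]],[0,pic["fy"],pic["cy"]],[0,0,1.]])
    return K,R,t
def proj(pic,p):
    K,R,t=P(pic);q=K@(R@np.array(p,float)+t);return q[:2]/q[2]
def onz(pic,uv,z):
    K,R,t=P(pic);d=R.T@np.linalg.inv(K)@np.array([uv[0],uv[1],1.]);c=-R.T@t
    return c+d*(z-c[2])/d[2]
def tri(pics,uvs):
    A=[]
    for p,uv in zip(pics,uvs):
        K,R,t=P(p);M=K@np.c_[R,t];A+= [uv[0]*M[2]-M[0],uv[1]*M[2]-M[1]]
    X=np.linalg.svd(np.array(A))[2][-1];return X[:3]/X[3]
E
python3 - <<'E'
from h import *
T=get_image("top");S=get_image("side");W=get_image("wrist")
for n,p in (("top",T),("side",S),("wrist",W)): cv2.imwrite(f"pics/{n}0.png",p["img"])
for l in ["jar_small","jar_amber","jar_white","reject_amber","reject_white","block_cream","block_brown","block_blue","tray"]:
    for n,p in (("top",T),("side",S)):
        for d in finder.spot_in(p,l)[:4]: print(l,n,np.round(d["location"],3),round(d["confidence"],2),np.round(proj(p,d["location"])))
s=read_state();print(s["position"],s["ee_rot"],s["clock"])
E
```

```text
jar_small top [ 0.373 -0.187  0.058] 0.54 [417. 221.]
jar_small top [0.51  0.172 0.063] 0.47 [278. 165.]
jar_small side [ 0.373 -0.184  0.035] 0.66 [361. 161.]
jar_small side [0.51  0.19  0.032] 0.55 [291. 211.]
jar_small side [0.421 0.056 0.068] 0.49 [333. 183.]
jar_amber top [0.389 0.142 0.087] 0.58 [288. 210.]
jar_amber top [ 0.334 -0.278  0.07 ] 0.2 [454. 238.]
jar_amber side [0.396 0.16  0.063] 0.69 [333. 203.]
jar_white top [ 0.334 -0.276  0.067] 0.71 [454. 238.]
jar_white side [0.394 0.164 0.063] 0.72 [333. 203.]
reject_amber top [0.347 0.252 0.091] 0.82 [243. 226.]
reject_amber side [0.345 0.279 0.061] 0.76 [342. 230.]
reject_white top [0.415 0.038 0.073] 0.67 [330. 202.]
reject_white side [0.422 0.057 0.067] 0.67 [332. 183.]
block_cream top [0.496 0.381 0.038] 0.95 [199. 170.]
block_cream side [0.495 0.382 0.04 ] 0.68 [272. 250.]
block_brown top [0.452 0.304 0.031] 0.85 [228. 187.]
block_brown side [0.44  0.302 0.034] 0.65 [303. 237.]
block_blue top [0.552 0.452 0.019] 0.57 [176. 150.]
block_blue top [ 0.333 -0.279  0.072] 0.17 [455. 238.]
block_blue side [0.558 0.439 0.028] 0.77 [239. 264.]
tray top [0.479 0.347 0.011] 0.7 [214. 178.]
tray top [ 0.373 -0.187  0.058] 0.24 [417. 221.]
tray side [0.468 0.418 0.014] 0.55 [279. 270.]
[0.23813436 0.46788807 0.23129769] [-1.63329411e-05  2.33229963e-01  9.72421608e-01 -4.30837066e-06] 1.05
```

View pics/top0.png

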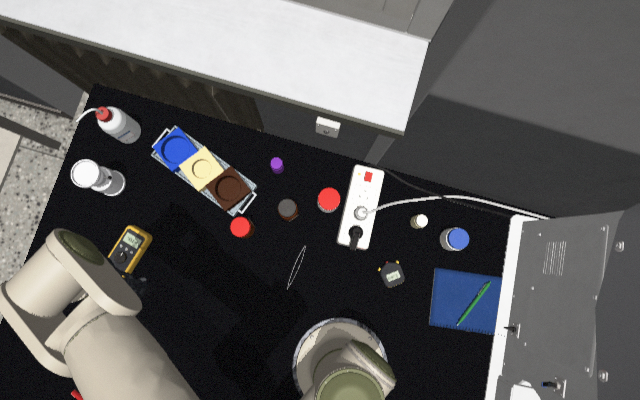

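View pics/side0.png

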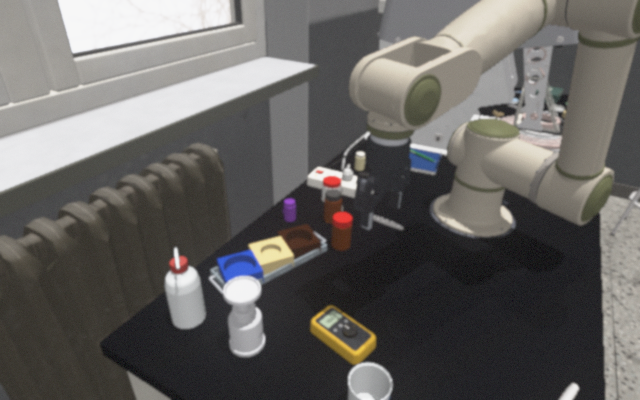

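The top view shows the tray with the blue block at (175,150), cream at (202,168) and brown at (230,187). The red caps at (241,227) and (329,200) are rejects. Candidates:
- **Small jar:** purple (277,165) or cream (419,221). The cream one fits the description.
- **Amber jar:** black cap (288,208), with the red cap (241,227) as reject.
- **White jar:** blue cap (455,238), with the red cap (329,200) as reject.

I'll confirm these in an enlarged crop and measure them.

```bash
python3 - <<'E'
from h import *
T=get_image("top");S=get_image("side");im=T["img"]
a=cv2.resize(im[115:225,140:300],None,fx=5,fy=5,interpolation=cv2.INTER_CUBIC)[:550]
b=cv2.resize(im[190:260,250:480],None,fx=3.4,fy=3.4,interpolation=cv2.INTER_CUBIC)[:, :782]
a=cv2.resize(a,(508,349)); 
o=np.zeros((349+b.shape[0],800,3),np.uint8);o[:349,:508]=a;o[349:,:b.shape[1]]=b
cv2.imwrite("pics/crop1.png",o)
def cen(p,l,uv,n):
    for d in finder.cut_out(p,l):
        m=d["mask"];ys,xs=np.nonzero(m);c=np.array([xs.mean(),ys.mean()])
        if np.hypot(*(c-uv))<15:
            print(l,n,np.round(c,1),m.sum(),"bbox",xs.min(),xs.max(),ys.min(),ys.max(),round(d["confidence"],2));return c
for l,u,v in [("jar_small",(419,221),(361,161)),("jar_amber",(288,208),(333,203)),("jar_white",(455,238),(0,0)),("block_cream",(202,168),(270,252)),("block_brown",(230,187),(300,237)),("block_blue",(175,150),(240,265))]:
    c=cen(T,l,u,"top");d=cen(S,l,v,"side")
    if c is not None and d is not None: print("  tri",np.round(tri([T,S],[c,d]),3))
    if c is not None: print("  z=.034/.039/.06/.075",[list(np.round(onz(T,c,z)[:2],3)) for z in (.034,.039,.06,.075)])
K,R,t=P(T);print("topcam",-R.T@t,K[0,0])
E
```

```text
jar_small top [418.8 221.4] 181 bbox 410 427 215 228 0.57
jar_small side [360.4 159.8] 192 bbox 355 366 150 169 0.52
  tri [ 0.376 -0.198  0.032]
  z=.034/.039/.06/.075 [[np.float64(0.375), np.float64(-0.198)], [np.float64(0.375), np.float64(-0.196)], [np.float64(0.373), np.float64(-0.191)], [np.float64(0.372), np.float64(-0.187)]]
jar_amber top [287.5 209.5] 357 bbox 278 297 199 220 0.78
jar_amber side [332.3 203.4] 468 bbox 324 342 189 222 0.88
  tri [0.398 0.145 0.05 ]
  z=.034/.039/.06/.075 [[np.float64(0.397), np.float64(0.146)], [np.float64(0.397), np.float64(0.146)], [np.float64(0.395), np.float64(0.145)], [np.float64(0.393), np.float64(0.144)]]
jar_white top [453.9 239.1] 535 bbox 440 468 228 250 0.94
  z=.034/.039/.06/.075 [[np.float64(0.331), np.float64(-0.289)], [np.float64(0.331), np.float64(-0.287)], [np.float64(0.33), np.float64(-0.28)], [np.float64(0.33), np.float64(-0.275)]]
block_cream top [201.4 169.2] 1053 bbox 180 223 148 192 0.75
block_cream side [272.1 253. ] 1015 bbox 249 293 237 272 0.6
  tri [0.499 0.378 0.028]
  z=.034/.039/.06/.075 [[np.float64(0.498), np.f
[... 155 characters left out ...]
.2 189. ] 1075 bbox 207 250 168 209 0.6
block_brown side [300.3 239.1] 918 bbox 277 321 224 256 0.61
  tri [0.448 0.304 0.028]
  z=.034/.039/.06/.075 [[np.float64(0.447), np.float64(0.303)], [np.float64(0.446), np.float64(0.302)], [np.float64(0.443), np.float64(0.298)], [np.float64(0.441), np.float64(0.295)]]
block_blue top [175.2 149.6] 1045 bbox 155 196 129 172 0.64
block_blue side [239.8 265.7] 1053 bbox 217 263 250 282 0.94
  tri [0.55  0.449 0.033]
  z=.034/.039/.06/.075 [[np.float64(0.549), np.float64(0.448)], [np.float64(0.547), np.float64(0.447)], [np.float64(0.542), np.float64(0.44)], [np.float64(0.539), np.float64(0.435)]]
topcam [0.28221635 0.08680548 1.13367658] 423.3537076728882
```

View pics/crop1.png

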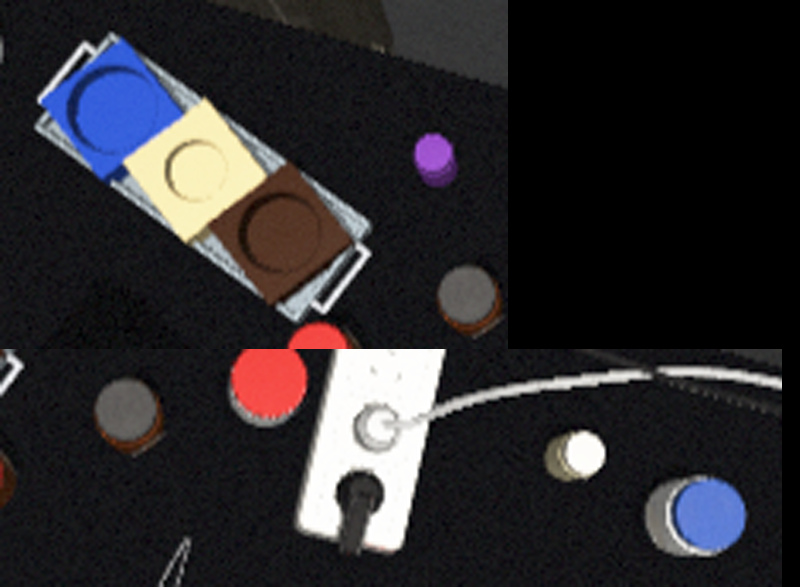

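The crop confirms the following:
- **Small jar:** the jar at (421,221) is cream. The purple one at (277,165) is the look-alike.
- **Amber jar:** the black cap at (287,208) sits on a brown body.
- **White jar:** the blue cap at (458,239) sits on a white body.
- **Blocks:** they run blue, cream, brown and are 88 mm apart, which agrees with the text.

Next I'll draw in and swing over to the small jar.

```bash
python3 -m inch '[[0,0,0,0,-1,0,0.6],[0,0,0,0,-1,0,0.6],[0,0,0,0,-1,0,0.6],[0,0,0,0,-1,0,0.6],[0,0,0,0,-1,0,0.6],[0,0,0.72,-1,0,0,0.6],[0,0,0.72,-1,0,0,0.6],[0,0,0.72,-1,0,0,0.6],[0,0,0.72,-1,0,0,0.6],[0,0,0.72,-1,0,0,0.6],[0,0,0.72,-1,0,0,0.6],[0,0,0.72,-1,0,0,0.6]]' 40 && python3 -m inch '[[0,0,0.72,-1,0,0,0.6],[0,0,0.72,-1,0,0,0.6],[0,0,0.72,-1,0,0,0.6],[0,0,0.72,-1,0,0,0.6],[0,0,0.72,-1,0,0,0.6],[0,0,0.72,-1,0,0,0.6],[0,0,0.72,-1,0,0,0.6],[0,0,0.72,-1,0,0,0.6],[0,0,0.72,-1,0,0,0.6],[0,0,0.72,-1,0,0,0.6],[0,0,0.72,-1,0,0,0.6],[0,0,0.72,-1,0,0,0.6]]' && python3 -m inch '[[0,0,0.72,-1,0,0,0.6],[0,0,0.72,-1,0,0,0.6],[0,0,0.72,-1,0,0,0.6],[0,0,0,0,0,0,0.6],[0,0,0,0,0,0,0.6]]'
```

```text
clock: 2.75
position: [0.3196, 0.2492, 0.2314]
ee_rot: [0.0, 0.441, 0.897, 0.0]
ft_force: [1.2, 0.4, -0.6]
finger_gap: 0.601
gripper_force: 0.0
clock: 3.75
position: [0.4094, -0.0297, 0.2314]
ee_rot: [0.0, 0.741, 0.672, 0.0]
ft_force: [0.4, -0.0, -0.9]
finger_gap: 0.604
gripper_force: 0.0
clock: 4.17
position: [0.3975, -0.1032, 0.2313]
ee_rot: [-0.0, 0.8, 0.6, 0.0]
ft_force: [-0.4, 0.2, 0.1]
finger_gap: 0.6
gripper_force: 0.0
```

```bash
cat >> h.py <<'E'
from scipy.spatial.transform import Rotation as Ro
def capc(pic,lo,hi,uv,rad=25):
    "centroid of HSV-range blob near uv"
    m=cv2.inRange(cv2.cvtColor(pic["img"],cv2.COLOR_BGR2HSV),lo,hi)
    n,l,s,c=cv2.connectedComponentsWithStats(m)
    k=[i for i in range(1,n) if s[i,4]>15 and np.hypot(*(c[i]-uv))<rad]
    i=max(k,key=lambda i:s[i,4]);return c[i],s[i]
def rows(target,yang=None):
    "needed move in tool units: shift in tool axes /25mm, turn about z /5deg"
    s=read_state();w,x,y,z=s["ee_rot"];R=Ro.from_quat([x,y,z,w])
    d=R.inv().apply(np.array(target)-s["position"])/.025
    Y=R.apply([0,1,0]);a=np.degrees(np.arctan2(Y[1],Y[0]))
    print("pos",np.round(s["position"],4),"tilt",round(R.apply([0,0,1])[2],4),"yang",round(a,1),"shift",np.round(d,2),
      "turn",None if yang is None else round(-((yang-a+90)%180-90)/5,2),"gap",round(s["finger_gap"],3),"F",np.round(s["ft_force"],1),"t",round(s["clock"],1))
E
python3 - <<'E'
from h import *
T=get_image("top");W=get_image("wrist");S=get_image("side")
cv2.imwrite("pics/w1.png",np.hstack([W["img"]]))
c,s=capc(T,(0,0,180),(40,90,255),(421,221),12);print("small cap top",c,s,onz(T,c,.061))
c,s=capc(T,(105,90,90),(125,255,255),(458,239),14);print("white cap",c,s,onz(T,c,.071))
print("amber cap",onz(T,(287.5,208),.089))
for l in ("jar_small","jar_white"):
    for p in (T,W,S):
        for d in finder.cut_out(p,l)[:2]:
            ys,xs=np.nonzero(d["mask"]);print(l,p["shot"],round(xs.mean(),1),round(ys.mean(),1),xs.min(),xs.max(),ys.min(),ys.max(),round(d["confidence"],2))
        for d in finder.spot_in(p,l)[:2]: print("   ",np.round(d["location"],3),round(d["confidence"],2))
rows((.373,-.191,.1))
E
```

```text
Traceback (most recent call last):
  File "h.py", line 23, in capc
    i=max(k,key=lambda i:s[i,4]);return c[i],s[i]
ValueError: max() iterable argument is empty
```

View pics/w1.png

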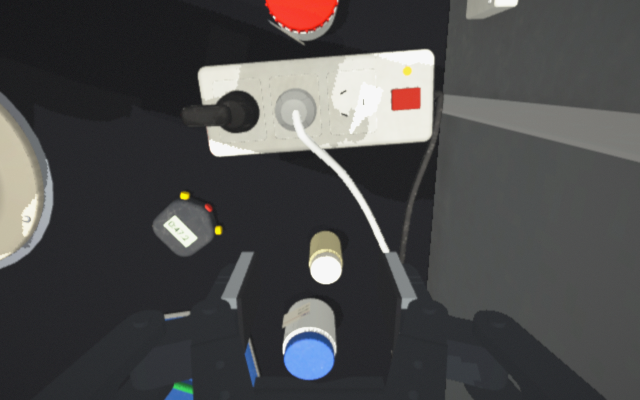

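The wrist view shows the cream cap at (326,268), the blue cap at (309,355) and the socket strip beyond them. I'll triangulate these with the earlier top view.

```bash
python3 - <<'E'
from h import *
T=get_image("top");W=get_image("wrist")
T0=dict(T);T0["img"]=cv2.imread("pics/top0.png")
for n,lo,hi,ut,uw,z in (("small",(0,0,225),(179,120,255),(421,221),(326,268),.061),("white",(100,100,90),(125,255,255),(458,239),(309,355),.071)):
    a,s=capc(T0,lo,hi,ut,8);b,s2=capc(W,lo,hi,uw,20)
    print(n,a,s,b,s2,"tri",np.round(tri([T0,W],[a,b]),4),"top",np.round(onz(T0,a,z),4),"wrist",np.round(onz(W,b,z),4))
print("amber cap",onz(T,(287.5,208),.089))
rows((.373,-.191,.14),-27)
E
```

```text
small [421.67647059 220.34313725] [417 215  11  12 102] [324.65860597 269.16358464] [309 250  32  34 703] tri [ 0.376  -0.1991  0.056 ] top [ 0.3757 -0.1979  0.061 ] wrist [ 0.3765 -0.1963  0.061 ]
white [458.56647399 238.14739884] [449 228  21  21 346] [308.5043257  356.71195929] [ 283  333   52   48 1965] tri [ 0.3325 -0.29    0.0643] top [ 0.3324 -0.2878  0.071 ] wrist [ 0.3341 -0.284   0.071 ]
amber cap [0.39521284 0.14305066 0.089     ]
pos [ 0.3978 -0.1017  0.2313] tilt -1.0 yang -16.1 shift [-3.71  0.04  3.65] turn 2.18 gap 0.6 F [-0.2  0.2  0.7] t 4.4
```

```bash
python3 -m inch '[[0,0,0,-1,0.05,0,0.6],[0,0,0,-1,0.05,0,0.6],[0,0,0,-1,0.05,0,0.6],[0,0,0,-0.9,0.07,0,0.6],[0,0,0.8,0,0,0.8,0.6],[0,0,0.8,0,0,0.8,0.6],[0,0,0.7,0,0,0.8,0.6],[0,0,0,0,0,0.8,0.6],[0,0,0,0,0,0.8,0.6],[0,0,0,0,0,0,0.6],[0,0,0,0,0,0,0.6]]' && python3 - <<'E'
from h import *
W=get_image("wrist");T=get_image("top");cv2.imwrite("pics/w2.png",W["img"])
b,s=capc(W,(0,0,225),(179,120,255),proj(W,(.376,-.197,.061)),30)
print(b,s,proj(W,(.376,-.197,.061)),onz(W,b,.061))
rows((.376,-.197,.022),-27.6)
E
```

```text
clock: 5.33
position: [0.3759, -0.1971, 0.1313]
ee_rot: [-0.001, 0.855, 0.518, -0.0]
ft_force: [-0.2, -1.1, -0.1]
finger_gap: 0.604
gripper_force: 0.0
[321.39935275 211.67249191] [ 299  190   46   44 1545] [319.03697441 211.26489848] [ 0.37719379 -0.19793407  0.061     ]
pos [ 0.3764 -0.1979  0.1325] tilt -1.0 yang -27.6 shift [ 0.02 -0.04  4.42] turn -0.01 gap 0.599 F [ 0.  -0.3 -0.1] t 5.4
```

View pics/w2.png

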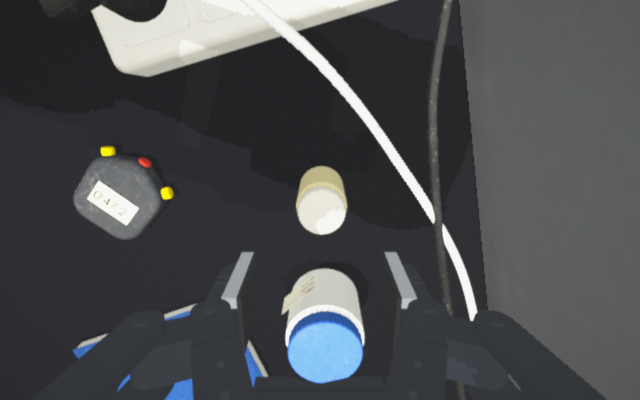

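The cream jar at (321,211) is centred between the fingers at x = 235 and 400, and the cable is clear. I'll descend and grip.

```bash
python3 -m inch '[[0,0,0,0.03,0,0.9,0.6],[0,0,0,0,0,0.9,0.6],[0,0,0,0,0,0.9,0.6],[0,0,0,0,0,0.9,0.6],[0,0,0,0,0,0.8,0.6],[0,0,0,0,0,0,0.6],[0,0,0,0,0,0,0],[0,0,0,0,0,0,0],[0,0,0,0,0,0,0],[0,0,0,0,0,0,0],[0,0,0,0,0,0,0],[0,0,0,0,0,0,0]]' 40 && python3 -m inch '[[0,0,0,0,0,0,0],[0,0,0,0,0,0,0],[0,0,0,0,0,-0.5,0],[0,0,0,0,0,-1,0],[0,0,0,0,0,-1,0],[0,0,0,0,0,-1,0],[0,0,0,0,0,-1,0],[0,0,0,0,0,-1,0],[0,0,0,0,0,-1,0],[0,0,0,0,0,0,0]]'
```

```text
clock: 6.43
position: [0.377, -0.1977, 0.0228]
ee_rot: [0.002, 0.856, 0.517, 0.0]
ft_force: [-1.0, 0.2, 9.3]
finger_gap: 0.382
gripper_force: 40.7
clock: 7.27
position: [0.3775, -0.1982, 0.1887]
ee_rot: [0.004, 0.856, 0.518, 0.001]
ft_force: [0.3, -1.0, -0.5]
finger_gap: 0.379
gripper_force: 40.2
```

```bash
python3 -m inch '[[0,0,-0.67,1,0,0,0],[0,0,-0.67,1,0,0,0],[0,0,-0.67,1,0,0,0],[0,0,-0.67,1,0,0,0],[0,0,-0.67,1,0,0,0],[0,0,-0.67,1,0,0,0],[0,0,-0.67,1,0,0,0],[0,0,-0.67,1,0,0,0],[0,0,-0.67,1,0,0,0],[0,0,-0.67,1,0,0,0],[0,0,-0.67,1,0,0,0],[0,0,-0.67,1,0,0,0]]' && python3 -m inch '[[0,0,-0.67,1,0,0,0],[0,0,-0.67,1,0,0,0],[0,0,-0.67,1,0,0,0],[0,0,-0.67,1,0,0,0],[0,0,-0.67,1,0,0,0],[0,0,-0.67,1,0,0,0],[0,0,-0.67,1,0,0,0],[0,0,0,0,0,0,0],[0,0,0,0,0,0,0]]' && python3 - <<'E'
from h import *
W=get_image("wrist");S=get_image("side");T=get_image("top")
cv2.imwrite("pics/w3.png",np.hstack([W["img"][:, :],]))
def bl(p,l,n):
    d=finder.cut_out(p,l)
    if not d: print(l,n,"none");return None
    ys,xs=np.nonzero(d[0]["mask"]);c=np.array([xs.mean(),ys.mean()]);print(l,n,np.round(c,1),round(d[0]["confidence"],2),xs.min(),xs.max(),ys.min(),ys.max(),np.round(onz(p,c,.037),3));return c
for l in("block_cream","block_brown","block_blue"):
    a=bl(W,l,"w");b=bl(S,l,"s")
    if a is not None and b is not None: print(np.round(tri([W,S],[a,b]),3))
for n,u in (("cream",(202,168.9)),("brown",(228.5,188.4)),("blue",(175.3,149.6))): print(n,np.round(onz(T,u,.039),4), proj(W,onz(T,u,.039)))
rows((.497,.375,.1),37)
E
```

```text
clock: 8.27
position: [0.423, 0.0944, 0.1838]
ee_rot: [0.0, 0.625, 0.781, 0.0]
ft_force: [-0.0, 0.1, -1.6]
finger_gap: 0.381
gripper_force: 40.1
clock: 9.02
position: [0.356, 0.2541, 0.1838]
ee_rot: [0.0, 0.453, 0.891, -0.0]
ft_force: [-0.1, 0.1, -0.3]
finger_gap: 0.381
gripper_force: 40.1
block_cream w [547.  157.2] 0.91 480 610 104 216 [0.495 0.379 0.037]
block_cream s [271.7 253.4] 0.71 249 293 236 273 [0.494 0.39  0.037]
[0.499 0.381 0.03 ]
block_brown w [441.2 191.2] 0.93 385 499 137 246 [0.445 0.307 0.037]
block_brown s [300.3 239.5] 0.84 279 320 225 258 [0.444 0.317 0.037]
[0.448 0.307 0.029]
block_blue w [618.1 125.1] 0.79 580 639 72 184 [0.522 0.431 0.037]
block_blue s [240.  265.7] 0.95 218 263 250 281 [0.549 0.453 0.037]
[0.55  0.438 0.016]
cream [0.4978 0.3733 0.039 ] [544.82577178 165.3752014 ]
brown [0.4479 0.3012 0.039 ] [440.17709529 198.99903419]
blue [0.5476 0.4466 0.039 ] [657.27009978 128.34878305]
pos [0.3568 0.2533 0.1838] tilt -1.0 yang 35.9 shift [0.65 7.4  3.35] turn -0.21 gap 0.378 F [-0.3 -0.2 -1.2] t 9.5
```

View pics/w3.png

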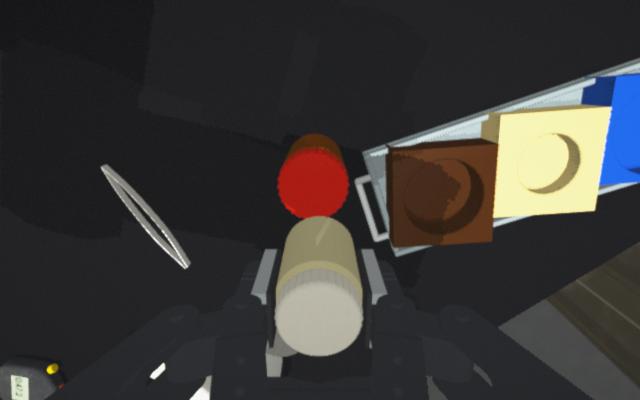

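The wrist view shows the small jar held at (319,310). The cream well is at (548,163) and the brown well at (446,195), both within 3 mm of the top-view estimate. I'll move above the cream well.

```bash
python3 -m inch '[[0,0,0,0.1,1,0,0],[0,0,0,0.1,1,0,0],[0,0,0,0.1,1,0,0],[0,0,0,0.1,1,0,0],[0,0,0,0.1,1,0,0],[0,0,0,0.1,1,0,0],[0,0,0,0,1,0,0],[0,0,0,0,0.4,0.7,0],[0,0,0,0,0,0.7,0],[0,0,0,0,0,0.7,0],[0,0,0,0,0,0.4,0],[0,0,0,0,0,0,0]]' && python3 - <<'E'
from h import *
W=get_image("wrist");S=get_image("side")
cv2.imwrite("pics/w4.png",np.vstack([W["img"][100:],cv2.resize(S["img"][120:320,180:440],(640,492))[:300]]))
rows((.498,.375,.045),37)
print(proj(W,(.498,.375,.039)),proj(S,(.498,.375,.039)),proj(S,(.498,.375,.12)))
E
```

```text
clock: 10.47
position: [0.4967, 0.3738, 0.1189]
ee_rot: [-0.001, 0.454, 0.891, -0.002]
ft_force: [-0.1, -0.7, -0.9]
finger_gap: 0.378
gripper_force: 40.2
pos [0.4978 0.3744 0.1219] tilt -1.0 yang 36.0 shift [0.01 0.02 3.08] turn -0.21 gap 0.379 F [ 1.2 -0.2  0.1] t 10.6
[322.60853422 206.57044942] [272.3039378  248.67687246] [271.01308014 221.52320968]
```

View pics/w4.png

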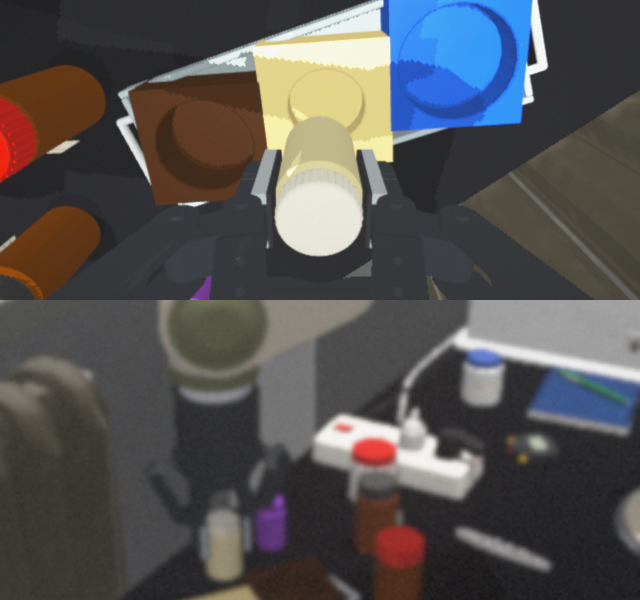

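The wrist view shows the cream well at about (326,202), 2 mm up and right of the prediction (322,207). I'll shift slightly and lower.

```bash
python3 -m inch '[[0,0,0,0.06,0.08,0.7,0],[0,0,0,0,0,0.7,0],[0,0,0,0,0,0.6,0],[0,0,0,0,0,0.5,0],[0,0,0,0,0,0.3,0],[0,0,0,0,0,0.1,0],[0,0,0,0,0,0,0],[0,0,0,0,0,0,0]]' && python3 - <<'E'
from h import *
rows((.498,.375,.045),37)
E
```

```text
clock: 11.23
position: [0.4988, 0.3771, 0.0497]
ee_rot: [0.0, 0.454, 0.891, 0.001]
ft_force: [-0.0, -0.4, -1.7]
finger_gap: 0.376
gripper_force: 40.2
pos [0.4988 0.3771 0.0497] tilt -1.0 yang 36.0 shift [-0.05 -0.07  0.19] turn -0.2 gap 0.376 F [-0.  -0.4 -1.7] t 11.2
```

```bash
python3 -m inch '[[0,0,0,0,0,0.08,0],[0,0,0,0,0,0.05,0],[0,0,0,0,0,0,0],[0,0,0,0,0,0,0]]' && python3 -m inch '[[0,0,0,0,0,0.04,0],[0,0,0,0,0,0,0],[0,0,0,0,0,0,0]]'
```

```text
clock: 11.57
position: [0.4985, 0.3769, 0.0459]
ee_rot: [0.0, 0.454, 0.891, 0.0]
ft_force: [0.4, 0.2, 0.1]
finger_gap: 0.381
gripper_force: 40.3
clock: 11.82
position: [0.4986, 0.3769, 0.0458]
ee_rot: [0.0, 0.454, 0.891, 0.0]
ft_force: [-2.3, -1.5, 8.9]
finger_gap: 0.381
gripper_force: 41.1
```

Floor contact came at the expected height (9 N). I'll release, rise, draw back and check.

```bash
python3 -m inch '[[0,0,0,0,0,0,0.65],[0,0,0,0,0,0,0.65],[0,0,0,0,0,0,0.65],[0,0,0,0,0,0,0.65],[0,0,0,0,0,-0.4,0.65],[0,0,0,0,0,-0.8,0.65],[0,0,0,0,0,-1,0.65],[0,0,0,0,0,-1,0.65],[0,0,0,0,0,-1,0.65],[0,0,0,0,0,-1,0.65],[0,0,0,-1,0,0,0.65],[0,0,0,-1,0,0,0.65]]' && python3 -m inch '[[0,0,0,-1,0,0,0.8],[0,0,0,-1,-1,0,0.8],[0,0,0,-1,-1,0,0.8],[0,0,0,-1,-1,0,0.8],[0,0,0,-0.5,-1,0,0.8],[0,0,0,0,0,0,0.8],[0,0,0,0,0,0,0.8]]' && python3 - <<'E'
from h import *
W=get_image("wrist");T=get_image("top");cv2.imwrite("pics/w5.png",W["img"])
for l in ("jar_amber","jar_small"):
  for p in (W,T):
    for d in finder.cut_out(p,l)[:2]:
        ys,xs=np.nonzero(d["mask"]);print(l,round(xs.mean(),1),round(ys.mean(),1),xs.min(),xs.max(),ys.min(),ys.max(),round(d["confidence"],2))
print(proj(W,(.395,.143,.089)))
rows((.395,.143,.16),20)
E
```

```text
clock: 12.82
position: [0.528, 0.3369, 0.1773]
ee_rot: [0.001, 0.453, 0.891, 0.002]
ft_force: [0.9, -0.9, -1.5]
finger_gap: 0.653
gripper_force: 0.0
clock: 13.4
position: [0.5128, 0.1857, 0.1756]
ee_rot: [0.0, 0.455, 0.89, 0.0]
ft_force: [0.8, 1.0, 0.3]
finger_gap: 0.801
gripper_force: 0.0
jar_amber 156.1 142.9 102 212 104 183 0.73
jar_amber 295.2 208.9 293 298 203 216 0.43
jar_small 316.6 190.3 297 337 162 218 0.7
jar_small 199.5 167.9 191 208 160 176 0.62
[132.19061326 153.16382409]
pos [0.5129 0.1873 0.1745] tilt -1.0 yang 36.0 shift [ 1.34 -4.86  0.58] turn 3.21 gap 0.795 F [-0.2  0.4 -0.1] t 13.7
```

View pics/w5.png

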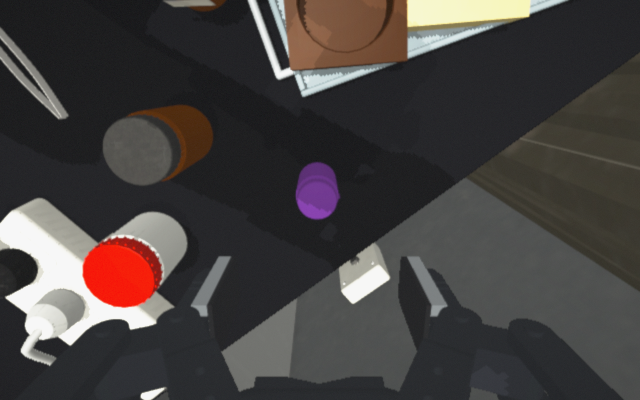

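The black cap is at (138,150), close to the predicted (132,153). The purple look-alike is untouched. I'll move above the amber jar.

```bash
python3 -m inch '[[0,0,0,0.28,-0.96,0,0.8],[0,0,0,0.28,-0.96,0,0.8],[0,0,0,0.28,-0.96,0,0.8],[0,0,0,0.28,-0.96,0,0.8],[0,0,0,0.28,-0.96,0,0.8],[0,0,0.8,0,0,0.5,0.8],[0,0,0.8,0,0,0.5,0.8],[0,0,0.8,0,0,0,0.8],[0,0,0.8,0,0,0,0.8],[0,0,0,0,0,0,0.8],[0,0,0,0,0,0,0.8]]' && python3 - <<'E'
from h import *
W=get_image("wrist");cv2.imwrite("pics/w6.png",W["img"])
print(proj(W,(.396,.145,.089)))
rows((.396,.145,.033),20)
E
```

```text
clock: 14.62
position: [0.3953, 0.1447, 0.1496]
ee_rot: [0.0, 0.573, 0.82, 0.0]
ft_force: [-0.3, -1.9, 0.4]
finger_gap: 0.795
gripper_force: 0.0
[320.6703888  217.16254357]
pos [0.3953 0.1446 0.1496] tilt -1.0 yang 20.1 shift [0.   0.03 4.67] turn 0.03 gap 0.803 F [ 0.5  0.2 -0.2] t 14.7
```

View pics/w6.png

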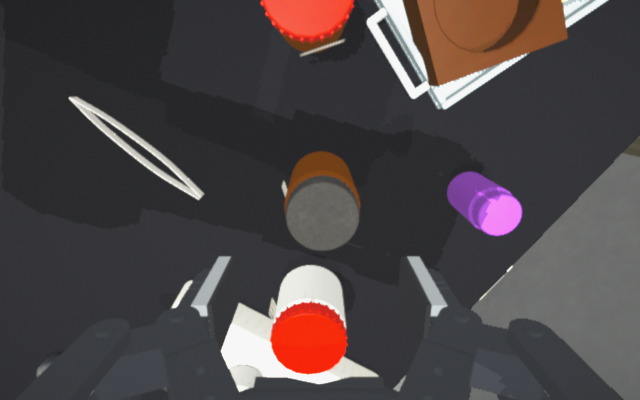

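The black cap is at (322,213), centred. I'll descend, grip and lift.

```bash
python3 -m inch '[[0,0,0,0.07,0.03,0.9,0.8],[0,0,0,0,0,0.9,0.8],[0,0,0,0,0,0.9,0.8],[0,0,0,0,0,0.9,0.8],[0,0,0,0,0,0.7,0.8],[0,0,0,0,0,0.37,0.8],[0,0,0,0,0,0,0.8],[0,0,0,0,0,0,0],[0,0,0,0,0,0,0],[0,0,0,0,0,0,0],[0,0,0,0,0,0,0],[0,0,0,0,0,0,0]]' 50 && python3 -m inch '[[0,0,0,0,0,0,0],[0,0,0,0,0,0,0],[0,0,0,0,0,-0.5,0],[0,0,0,0,0,-1,0],[0,0,0,0,0,-1,0],[0,0,0,0,0,-1,0],[0,0,0,0,0,-1,0],[0,0,0,0,0,-1,0],[0,0,0,0,0,-1,0],[0,0,0,0,0,-0.5,0],[0,0,0,0,0,0,0],[0,0,0,0,0,0,0]]' && python3 - <<'E'
from h import *
rows((.448,.3025,.15),34)
E
```

```text
clock: 15.67
position: [0.3958, 0.1464, 0.0336]
ee_rot: [0.001, 0.574, 0.819, 0.001]
ft_force: [-1.2, 0.3, 6.1]
finger_gap: 0.564
gripper_force: 52.0
clock: 16.67
position: [0.3952, 0.1463, 0.2077]
ee_rot: [0.0, 0.574, 0.819, 0.0]
ft_force: [0.3, 0.3, -1.5]
finger_gap: 0.563
gripper_force: 51.8
pos [0.3952 0.1463 0.2077] tilt -1.0 yang 20.0 shift [5.15 4.12 2.31] turn -2.8 gap 0.563 F [ 0.3  0.3 -1.5] t 16.7
```

```bash
python3 -m inch '[[0,0,0,0.9,0.7,0,0],[0,0,0,0.9,0.7,0,0],[0,0,0,0.9,0.7,0,0],[0,0,0,0.9,0.7,0,0],[0,0,0,0.9,0.7,0,0],[0,0,0,0.7,0.65,0.5,0],[0,0,0,0,0,0.7,0],[0,0,0,0,0,0.7,0],[0,0,0,0,0,0.3,0],[0,0,0,0,0,0,0],[0,0,0,0,0,0,0]]' && python3 - <<'E'
from h import *
W=get_image("wrist");cv2.imwrite("pics/w7.png",W["img"])
print(proj(W,(.4485,.3045,.039)))
rows((.4485,.3045,.0446),20)
E
```

```text
clock: 17.58
position: [0.4482, 0.3037, 0.1525]
ee_rot: [-0.0, 0.574, 0.819, -0.0]
ft_force: [0.3, -0.2, -1.4]
finger_gap: 0.568
gripper_force: 52.0
[320.00364516 190.80568317]
pos [0.4486 0.3038 0.1533] tilt -1.0 yang 20.0 shift [0.03 0.   4.35] turn -0.01 gap 0.563 F [ 0.4  0.6 -0.4] t 17.6
```

View pics/w7.png

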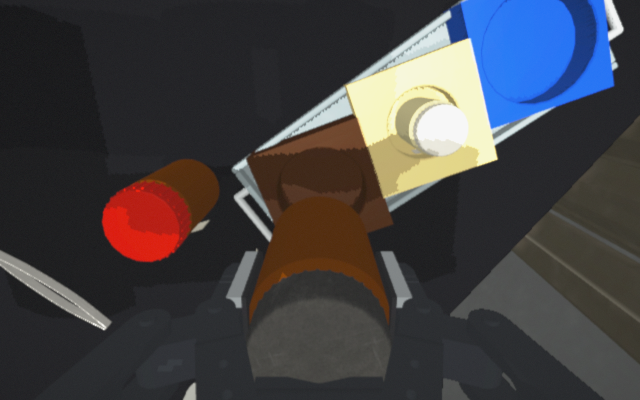

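The small jar stands in the cream well. The brown well, spanning x 278–366 with its centre near (322,189), matches the prediction (320,191). I'll lower.

```bash
python3 -m inch '[[0,0,0,0.03,0.03,0.8,0],[0,0,0,0,0,0.9,0],[0,0,0,0,0,0.9,0],[0,0,0,0,0,0.8,0],[0,0,0,0,0,0.5,0],[0,0,0,0,0,0.3,0],[0,0,0,0,0,0,0],[0,0,0,0,0,0,0]]' && python3 -m inch '[[0,0,0,0,0,0.08,0],[0,0,0,0,0,0.05,0],[0,0,0,0,0,0,0],[0,0,0,0,0,0,0]]'
```

```text
clock: 18.3
position: [0.4494, 0.305, 0.0487]
ee_rot: [0.0, 0.574, 0.819, 0.001]
ft_force: [0.4, 0.2, -1.1]
finger_gap: 0.564
gripper_force: 52.0
clock: 18.63
position: [0.449, 0.305, 0.0449]
ee_rot: [0.0, 0.574, 0.819, 0.0]
ft_force: [-0.9, 0.1, -1.6]
finger_gap: 0.563
gripper_force: 52.0
```

```bash
python3 -m inch '[[0,0,0,0,0,0.06,0],[0,0,0,0,0,0,0],[0,0,0,0,0,0,0]]' && python3 - <<'E'
from h import *
rows((.449,.305,.0446),20)
E
```

```text
clock: 18.88
position: [0.4491, 0.305, 0.0446]
ee_rot: [0.0, 0.574, 0.819, 0.0]
ft_force: [-3.8, -2.0, 12.6]
finger_gap: 0.563
gripper_force: 53.2
pos [0.4491 0.305  0.0446] tilt -1.0 yang 20.0 shift [ 0.   -0.01 -0.  ] turn -0.0 gap 0.563 F [-3.8 -2.  12.6] t 18.9
```

```bash
python3 -m inch '[[0,0,0,0,0,0,0.85],[0,0,0,0,0,0,0.85],[0,0,0,0,0,0,0.85],[0,0,0,0,0,0,0.85],[0,0,0,0,0,-0.4,0.85],[0,0,0,0,0,-0.8,0.85],[0,0,0,0,0,-1,0.85],[0,0,0,0,0,-1,0.85],[0,0,0,0,0,-1,0.85],[0,0,0,0,0,-1,0.85],[0,0,0,0,0,-1,0.85],[0,0,0,0,0,0,0.85]]' && python3 -m inch '[[0,0,-0.7,-0.2,-1,0,0.85],[0,0,-0.7,-0.2,-1,0,0.85],[0,0,-0.7,-0.1,-1,0,0.85],[0,0,-0.7,0,-1,0,0.85],[0,0,0,0,-0.7,0,0.85],[0,0,0.68,-1,0,0,0.85],[0,0,0.68,-1,0,0,0.85],[0,0,0.68,-1,0,0,0.85],[0,0,0.68,-1,0,0,0.85],[0,0,0.68,-1,0,0,0.85],[0,0,0.68,-1,0,0,0.85],[0,0,0.68,-1,0,0,0.85]]' && python3 -m inch '[[0,0,0.68,-1,0,0,0.85],[0,0,0.68,-1,0,0,0.85],[0,0,0.68,-1,0,0,0.85],[0,0,0.68,-1,0,0,0.85],[0,0,0.68,-1,0,0,0.85],[0,0,0.68,-1,0,0,0.85],[0,0,0.68,-1,0,0,0.85],[0,0,0.68,-1,0,0,0.85],[0,0,0.68,-1,0,0,0.85],[0,0,0.68,-1,0,0,0.85],[0,0,0,0,0,0,0.85],[0,0,0,0,0,0,0.85]]' && python3 - <<'E'
from h import *
W=get_image("wrist");T=get_image("top");cv2.imwrite("pics/w8.png",W["img"])
b,s=capc(W,(100,120,90),(125,255,255),proj(W,(.333,-.286,.071)),30);print(b,s,proj(W,(.333,-.286,.071)),onz(W,b,.071))
rows((.333,-.286,.14),-40.7)
E
```

```text
clock: 19.88
position: [0.4504, 0.3056, 0.2037]
ee_rot: [0.002, 0.574, 0.819, 0.004]
ft_force: [0.5, -0.2, 1.2]
finger_gap: 0.85
gripper_force: 0.0
clock: 20.88
position: [0.4191, 0.0809, 0.1982]
ee_rot: [0.0, 0.643, 0.766, 0.0]
ft_force: [-0.4, 1.0, -0.0]
finger_gap: 0.85
gripper_force: 0.0
clock: 21.88
position: [0.3966, -0.1639, 0.1981]
ee_rot: [-0.0, 0.838, 0.545, 0.0]
ft_force: [-0.4, 0.6, -0.8]
finger_gap: 0.853
gripper_force: 0.0
[310.41439304 331.97271649] [ 281  304   59   56 2529] [309.28651968 333.37111669] [ 0.33454576 -0.28504435  0.071     ]
pos [ 0.397  -0.1628  0.1981] tilt -1.0 yang -23.8 shift [-5.54 -0.35  2.32] turn 3.39 gap 0.851 F [ 0.3 -0.4  0.1] t 22.0
```

View pics/w8.png

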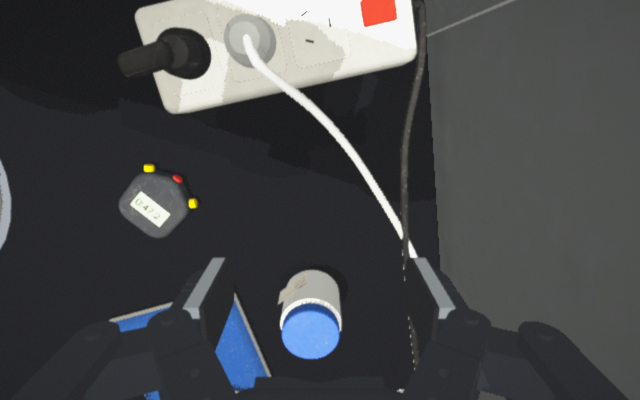

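The blue cap at (310,332) agrees with the prediction to 2 px. I'll move above it.

```bash
python3 -m inch '[[0,0,0,-1,-0.05,0,0.95],[0,0,0,-1,-0.05,0,0.95],[0,0,0,-1,-0.05,0,0.95],[0,0,0,-1,-0.05,0,0.95],[0,0,0,-1,-0.06,0,0.95],[0,0,0,-0.55,-0.06,0.5,0.95],[0,0,0.9,0,0,0.8,0.95],[0,0,0.9,0,0,0.8,0.95],[0,0,0.8,0,0,0.5,0.95],[0,0,0.8,0,0,0,0.95],[0,0,0,0,0,0,0.95],[0,0,0,0,0,0,0.95]]' && python3 - <<'E'
from h import *
W=get_image("wrist");cv2.imwrite("pics/w9.png",W["img"])
b,s=capc(W,(100,120,90),(125,255,255),proj(W,(.334,-.286,.071)),30);print(b,s,proj(W,(.334,-.286,.071)),onz(W,b,.071))
rows((.334,-.286,.028),-40.7)
E
```

```text
clock: 22.98
position: [0.3341, -0.2866, 0.1333]
ee_rot: [0.0, 0.909, 0.418, 0.0]
ft_force: [0.3, 0.1, -0.5]
finger_gap: 0.949
gripper_force: 0.0
[322.07752633 210.94039883] [ 277  175   85   84 4463] [317.84661025 215.49356078] [ 0.33787091 -0.28543592  0.071     ]
pos [ 0.3341 -0.2868  0.1335] tilt -1.0 yang -40.6 shift [ 0.02 -0.03  4.22] turn 0.02 gap 0.946 F [0.2 0.2 0.7] t 23.0
```

View pics/w9.png

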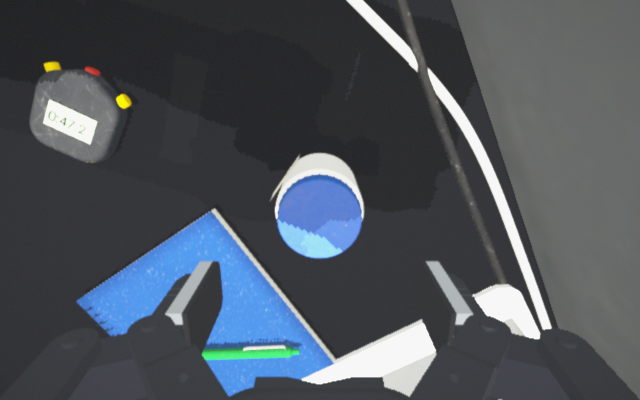

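The blue cap is at (319,216), centred, matching the prediction. I'll check the clearance to the white-edged machine at (400,325) before descending.

```bash
python3 - <<'E'
from h import *
W=get_image("wrist");T=get_image("top")
for u in ((338,360),(422,322),(480,295),(505,285)):
    print(u,[np.round(onz(W,u,z)[:2],3).tolist() for z in (0,.03,.06,.1)])
for u in ((513,217),(500,300),(487,380)):
    print(u,[np.round(onz(T,u,z)[:2],3).tolist() for z in (0,.03,.06,.1,.2)])
S=get_image("side")
for z in (0,.05,.1): print(proj(S,(.35,-.40,z)))
E
```

```text
(338, 360) [[0.236, -0.43], [0.252, -0.408], [0.268, -0.386], [0.29, -0.356]]
(422, 322) [[0.321, -0.447], [0.328, -0.423], [0.335, -0.399], [0.344, -0.367]]
(480, 295) [[0.376, -0.457], [0.377, -0.432], [0.378, -0.407], [0.379, -0.374]]
(505, 285) [[0.398, -0.463], [0.397, -0.437], [0.395, -0.412], [0.393, -0.378]]
(513, 217) [[0.397, -0.462], [0.394, -0.448], [0.391, -0.433], [0.386, -0.414], [0.376, -0.365]]
(500, 300) [[0.176, -0.419], [0.179, -0.405], [0.182, -0.392], [0.186, -0.374], [0.195, -0.33]]
(487, 380) [[-0.025, -0.378], [-0.017, -0.366], [-0.008, -0.353], [0.002, -0.337], [0.029, -0.296]]
[375.19256082 146.56221644]
[376.33287021 134.88374726]
[377.5096422  122.83184654]
```

The two views agree that the machine edge lies at y ≈ -0.455, which leaves over 100 mm of clearance. I'll descend, grip and lift.

```bash
python3 -m inch '[[0,0,0,0.02,0,0.8,0.95],[0,0,0,0,0,0.8,0.95],[0,0,0,0,0,0.8,0.95],[0,0,0,0,0,0.8,0.95],[0,0,0,0,0,0.6,0.95],[0,0,0,0,0,0.4,0.95],[0,0,0,0,0,0,0.95],[0,0,0,0,0,0,0],[0,0,0,0,0,0,0],[0,0,0,0,0,0,0],[0,0,0,0,0,0,0],[0,0,0,0,0,0,0]]' 50 && python3 -m inch '[[0,0,0,0,0,0,0],[0,0,0,0,0,0,0],[0,0,0,0,0,-0.5,0],[0,0,0,0,0,-1,0],[0,0,0,0,0,-1,0],[0,0,0,0,0,-1,0],[0,0,0,0,0,-1,0],[0,0,0,0,0,-1,0],[0,0,0,0,0,-1,0],[0,0,0,0,0,-0.5,0],[0,0,0,0,0,0,0],[0,0,0,0,0,0,0]]' && python3 - <<'E'
from h import *
rows((.549,.449,.2),39.3)
E
```

```text
clock: 24.18
position: [0.3343, -0.2871, 0.0293]
ee_rot: [0.001, 0.909, 0.416, 0.0]
ft_force: [-1.2, 1.4, 5.7]
finger_gap: 0.66
gripper_force: 53.3
clock: 25.18
position: [0.3339, -0.2866, 0.2033]
ee_rot: [0.001, 0.909, 0.416, 0.0]
ft_force: [-0.7, 0.4, -1.2]
finger_gap: 0.656
gripper_force: 53.6
pos [ 0.3339 -0.2866  0.2033] tilt -1.0 yang -40.8 shift [ 27.89 -12.72   0.11] turn -16.02 gap 0.656 F [-0.7  0.4 -1.2] t 25.2
```

```bash
python3 -m inch '[[0,0,-0.65,1,0,0,0],[0,0,-0.65,1,0,0,0],[0,0,-0.65,1,0,0,0],[0,0,-0.65,1,0,0,0],[0,0,-0.65,1,0,0,0],[0,0,-0.65,1,0,0,0],[0,0,-0.65,1,0,0,0],[0,0,-0.65,1,0,0,0],[0,0,-0.65,1,0,0,0],[0,0,-0.65,1,0,0,0],[0,0,-0.65,1,0,0,0],[0,0,-0.65,1,0,0,0]]' && python3 -m inch '[[0,0,-0.65,1,0,0,0],[0,0,-0.65,1,0,0,0],[0,0,-0.65,1,0,0,0],[0,0,-0.65,1,0,0,0],[0,0,-0.65,1,0,0,0],[0,0,-0.65,1,0,0,0],[0,0,-0.65,1,0,0,0],[0,0,-0.65,1,0,0,0],[0,0,-0.65,1,0,0,0],[0,0,-0.65,1,0,0,0],[0,0,-0.65,1,0,0,0],[0,0,-0.65,1,0,0,0]]' && python3 -m inch '[[0,0,0,0,0,0,0],[0,0,0,0,0,0,0]]' && python3 - <<'E'
from h import *
rows((.549,.449,.15),39.3)
E
```

```text
clock: 26.18
position: [0.4482, -0.0143, 0.2017]
ee_rot: [-0.001, 0.717, 0.697, -0.001]
ft_force: [0.9, 0.8, -1.1]
finger_gap: 0.655
gripper_force: 53.6
clock: 27.18
position: [0.366, 0.2679, 0.2017]
ee_rot: [-0.001, 0.444, 0.896, -0.001]
ft_force: [0.3, -0.4, -0.8]
finger_gap: 0.657
gripper_force: 53.6
clock: 27.35
position: [0.3663, 0.2675, 0.202]
ee_rot: [-0.001, 0.444, 0.896, -0.001]
ft_force: [0.1, 0.6, -1.8]
finger_gap: 0.658
gripper_force: 53.6
pos [0.3663 0.2675 0.202 ] tilt -1.0 yang 37.3 shift [ 1.35 10.21  2.06] turn -0.41 gap 0.658 F [ 0.1  0.6 -1.8] t 27.4
```

```bash
python3 -m inch '[[0,0,0,0.13,1,0,0],[0,0,0,0.13,1,0,0],[0,0,0,0.13,1,0,0],[0,0,0,0.13,1,0,0],[0,0,0,0.13,1,0,0],[0,0,0,0.13,1,0,0],[0,0,0,0.13,1,0,0],[0,0,0,0.13,1,0,0],[0,0,0,0.13,1,0,0],[0,0,0,0.18,0.8,0,0],[0,0,0,0,0.4,0,0],[0,0,0,0,0,0,0]]' && python3 -m inch '[[0,0,0,0,0,0.6,0],[0,0,0,0,0,0.7,0],[0,0,0,0,0,0.7,0],[0,0,0,0,0,0,0],[0,0,0,0,0,0,0]]' && python3 - <<'E'
from h import *
W=get_image("wrist");cv2.imwrite("pics/w10.png",W["img"])
print(proj(W,(.549,.449,.039)))
rows((.549,.449,.046),39.3)
E
```

```text
clock: 28.35
position: [0.5516, 0.4476, 0.2006]
ee_rot: [-0.0, 0.446, 0.895, -0.001]
ft_force: [0.0, -1.8, -2.6]
finger_gap: 0.659
gripper_force: 53.7
clock: 28.77
position: [0.5499, 0.447, 0.1524]
ee_rot: [-0.001, 0.445, 0.895, -0.001]
ft_force: [-0.1, -0.5, -0.3]
finger_gap: 0.657
gripper_force: 53.7
[320.27001338 189.0826087 ]
pos [0.5504 0.4475 0.1538] tilt -1.0 yang 37.1 shift [ 0.08 -0.01  4.31] turn -0.44 gap 0.657 F [-0.3 -0.2 -0.1] t 28.8
```

View pics/w10.png

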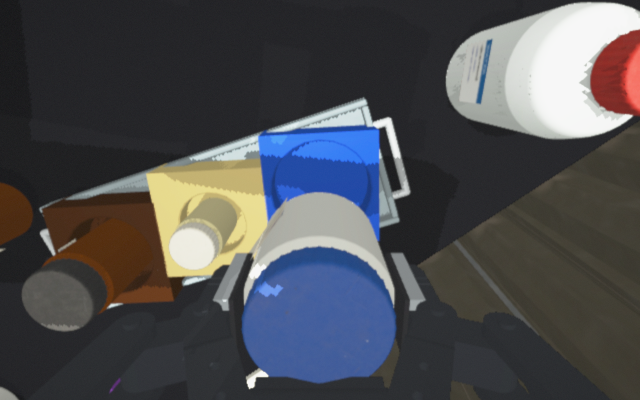

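The amber and small jars stand in their wells. The blue well, spanning x 274–370 with its centre near (322,187), matches the prediction (320,189). I'll lower.

```bash
python3 -m inch '[[0,0,0,0.1,0.02,0.8,0],[0,0,0,0,0,0.9,0],[0,0,0,0,0,0.9,0],[0,0,0,0,0,0.8,0],[0,0,0,0,0,0.5,0],[0,0,0,0,0,0.25,0],[0,0,0,0,0,0,0],[0,0,0,0,0,0,0]]' && python3 -m inch '[[0,0,0,0,0,0.08,0],[0,0,0,0,0,0.06,0],[0,0,0,0,0,0,0],[0,0,0,0,0,0,0]]'
```

```text
clock: 29.48
position: [0.5496, 0.4506, 0.0507]
ee_rot: [0.001, 0.445, 0.896, 0.001]
ft_force: [-0.1, 0.2, -0.6]
finger_gap: 0.655
gripper_force: 53.7
clock: 29.82
position: [0.5492, 0.4505, 0.0464]
ee_rot: [0.0, 0.445, 0.896, 0.0]
ft_force: [0.1, 0.3, -0.0]
finger_gap: 0.653
gripper_force: 53.7
```

```bash
python3 -m inch '[[0,0,0,0,0,0.05,0],[0,0,0,0,0,0,0],[0,0,0,0,0,0,0]]' && python3 - <<'E'
from h import *
rows((.549,.449,.046))
E
```

```text
clock: 30.07
position: [0.5492, 0.4506, 0.0463]
ee_rot: [0.0, 0.445, 0.896, 0.0]
ft_force: [-3.3, -3.0, 8.0]
finger_gap: 0.657
gripper_force: 54.6
pos [0.5492 0.4506 0.0463] tilt -1.0 yang 37.2 shift [-0.05 -0.04  0.01] turn None gap 0.657 F [-3.3 -3.   8. ] t 30.1
```

Floor contact again came at the expected height. I'll release, rise, draw back and check.

```bash
python3 -m inch '[[0,0,0,0,0,0,0.85],[0,0,0,0,0,0,0.85],[0,0,0,0,0,0,0.85],[0,0,0,0,0,0,0.85],[0,0,0,0,0,-0.4,0.85],[0,0,0,0,0,-0.8,0.85],[0,0,0,0,0,-1,0.85],[0,0,0,0,0,-1,0.85],[0,0,0,0,0,-1,0.85],[0,0,0,0,0,-1,0.85],[0,0,0,0,0,-1,0.85],[0,0,0,0,0,0,0.85]]' && python3 -m inch '[[0,0,0,0,-1,0,0.85],[0,0,0,0,-1,0,0.85],[0,0,0,0,-1,0,0.85],[0,0,0,0,-1,0,0.85],[0,0,0,0,-1,0,0.85],[0,0,0,0,-1,0,0.85],[0,0,0,0,-1,0,0.85],[0,0,0,0,-1,0,0.85],[0,0,0,0,-1,0,0.85],[0,0,0,0,-1,0,0.85],[0,0,0,0,0,0,0.85],[0,0,0,0,0,0,0.85]]' && python3 -m inch '[[0,0,0,-1,0,0,0.85],[0,0,0,-1,0,0,0.85],[0,0,0,-1,0,0,0.85],[0,0,0,-1,0,0,0.85],[0,0,0,-1,0,0,0.85],[0,0,0,-1,0,0,0.85],[0,0,0,0,0,0,0.85],[0,0,0,0,0,0,0.85]]' && python3 - <<'E'
from h import *
T=get_image("top");S=get_image("side")
a=cv2.resize(T["img"][115:255,140:360],None,fx=3,fy=3)[:,:640];b=cv2.resize(S["img"][140:290,200:400],None,fx=3,fy=3)
o=np.zeros((450,800,3),np.uint8);a=cv2.resize(a,(400,262));o[:262,:400]=a;o[:300,400:]=cv2.resize(b,(400,300));cv2.imwrite("pics/end.png",o)
rows((.549,.449,.046))
E
```

```text
clock: 31.07
position: [0.5503, 0.4512, 0.2066]
ee_rot: [0.003, 0.445, 0.896, 0.004]
ft_force: [-0.6, 0.6, 0.4]
finger_gap: 0.854
gripper_force: 0.0
clock: 32.07
position: [0.3495, 0.2992, 0.2004]
ee_rot: [0.0, 0.445, 0.896, 0.001]
ft_force: [0.9, 0.1, 0.2]
finger_gap: 0.852
gripper_force: 0.0
clock: 32.73
position: [0.4414, 0.1794, 0.1995]
ee_rot: [-0.0, 0.446, 0.895, 0.0]
ft_force: [-0.4, 0.4, 0.4]
finger_gap: 0.851
gripper_force: 0.0
pos [0.4404 0.1804 0.1995] tilt -1.0 yang 37.2 shift [5.93 9.95 6.14] turn None gap 0.852 F [ 0.2 -0.5 -0.3] t 32.8
```

View pics/end.png

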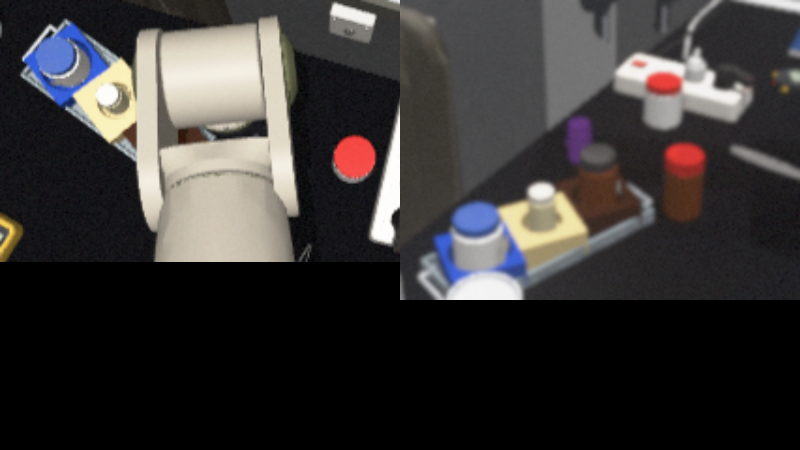

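The final side view shows all three jars upright in their matching blocks: blue-capped at (478,235), cream at (541,205) and black-capped at (599,175). Both red-capped rejects are standing untouched at (663,100) and (684,180). I'll hand the job in.

```bash
python3 -c "
from cell import order;print(order.job_done())"
```

```text
the job is handed in; nothing more can be done
None
```

The three good jars stand upright in their matching wells, the two red-capped rejects were left standing where they were, and the job was handed in at about 33 s of the 102 s allowed.

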